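# Put the short shaker back on the seasoning shelf

## Task

Pick up the short steel shaker from the counter and stand it upright on the middle of the empty rubber mat on the narrow raised shelf, between the yellow bottle and the white pot. Set it down rather than dropping it, let go, and leave the bottle and the pot standing where they are.

Things in the scene. Friction and masses are not known exactly. Their poses are not given: they have to be found in the camera images.
- shaker: The short round steel shaker with a domed, perforated lid: 52 mm in diameter (53 mm over the lid, the top 20 mm), 80 mm tall, about 0.13 to 0.25 kg, standing upright on the counter. Origin: centre of its underside; z up along its axis. A steel shaker of the same diameter but 125 mm tall (to be left alone) and an open steel sauce cup 64 mm across and 50 mm tall stand at least 100 mm away, centre to centre; which stands where varies.
- mat: A fixed black rubber mat, 72 x 72 mm and 4 mm thick, lying on a fixed steel shelf 80 mm wide, 440 mm long and 85 mm above the counter. Origin: centre of the mat's underside, on the shelf's top and on its centre line; its top is 4 mm above the origin. x runs along the shelf, away from the robot; y runs across the shelf; z up. The mat lies up to 50 mm along the shelf from the shelf's middle.
- bottle: A closed yellow plastic bottle with a white cap, 54 mm in diameter, 115 mm tall, 0.25 kg, standing loose on the shelf with its axis 115 mm from the mat's centre, at the robot's end of the shelf or at the far end. Origin: centre of its underside; z up.
- pot: An open white ceramic pot, 56 mm across the rim, 70 mm tall, 0.2 kg, standing loose on the shelf 115 mm from the mat's centre, on the other side of it from the bottle. Origin: centre of its underside; z up.
Mind the look-alikes: they are no part of the job. Leave any orange or pink look-alike of the shaker alone.

How it is judged (in metres and radians):
At the end, for the whole second after the job is handed in: The short shaker stands at rest and released on the rubber mat on the shelf, its axis within 18 mm of the mat's centre and upright within 10 degrees; the bottle and the pot still stand on the shelf, each within 30 mm of where it was (horizontal distance between shaker and mat below 0.018 m and z of shaker in the frame of mat between 0 and 0.01 m and angle between shaker's own z axis and vertical below 0.17 rad and linear speed of shaker below 0.02 m/s and angular speed of shaker below 0.2 rad/s and angle between each of bottle, pot's own z axis and vertical below 0.2 rad and distance of each of bottle, pot from where it was at the start of the episode below 0.03 m); the robot touches nothing.
It fails at once if the shaker is dropped (falls free of the fingers by more than about 18 mm) (contact force between shaker and the fingers below 0.05 N and linear speed of shaker above 0.6 m/s).
It fails at once if the bottle or the pot is knocked over (angle between any of bottle, pot's own z axis and vertical above 0.7 rad).
It also fails if it takes over 40 s, if anything falls off the work surface, if the arm or the gripper's body presses on something with over 40 N, if the wrist force passes 120 N, or if a joint passes its speed limit or range.

## Robot

A 6-joint arm with a two-finger parallel gripper is mounted at the origin on the work surface. World frame = base frame: x ahead of the robot, y to its left, z up, the work surface at z = 0. Lengths are in m, angles in degrees, forces in N, time in s.
With the tool pointing down it reaches from about 0.375 to 0.9 m from the base axis. Payload 3.1 kg.
Tool frame: the origin (TCP) lies at the very end of the fingers, on their centre line; the grasp point (between the pads) lies bot.grip_point_offset behind it (bot.grip_point_offset is the distance from the TCP to the grasp point, in m); z points along the fingers, y is the line along which they close (so a half turn about z gives the same grasp; the last joint's range is limited). The gripper opens to 87 mm and grips with 3 to 60 N. Pads are 19 mm wide; open, the fingers measure 117 mm over their backs; the gripper's body (75 mm by 190 mm) begins 51 mm behind the grasp point.
Start: joints at [-80.128, 30.224, 82.088, -0, 67.689, -10.227], TCP at [0.215, -0.587, 0.223] pointing down, gripper open.
Joint ranges: [-176.69, 176.69], [-43.24, 126.21], [12.49, 139.97], [-82, 262], [0, 151.66], [-163.58, 163.58]. Speed limits (degrees/s): [159.86, 159.86, 180, 180, 180, 180].

## Interface

Orientations are given as a 3x3 rotation matrix whose columns are the frame's x, y, z axes.
In Python, from rig import bot, viewer, ticket gives the robot as it stands.
- The arm moves only by the tool servo_tool, never from a script. Its argument "targets" is a list of rows, each an object with "offset": the shift along the tool's x, y, z in m, a list of three; "dr": the turn, a rotation vector about the tool's x, y, z in degrees, a list of three. In form: [{"offset": [x, y, z], "dr": [ax, ay, az]}, ...]. A call has 1 to 20 rows; each row is the pose to reach, as a shift and turn from the pose commanded when the call began, along the tool's axes at that moment; what a row does not reach only later rows make up. A row lasts 1/12 s, in which the tool goes at most 41.7 mm and 7.16 degrees, less where a joint would pass 70% of its speed; a pose out of reach is approached as far as the arm can. A call with a gripper value outside its range is refused whole. "gripper" is the gripper command: -1 is fully open, 1 is shut, values between are in proportion, set as the call begins (left out, the last holds). The fingers move at their own pace and stop on an object; the grip force is fixed at half the most. Time passes only in rows, so rows that repeat a pose let the fingers close. It gives the time, the measured TCP pose, the force, the opening and the grip force at its end, in the units of the state.
- bot.read_state(): the state, without advancing time (a new reading comes with each control period).
- viewer.capture(name): name is "side" or "top"; returns a dict with "color" (480x640x3 uint8, red, green, blue), "camera_matrix" (3x3 intrinsics, pixels), "R" (3x3) and "t" (3): a world point X has camera coordinates R X + t. Camera axes: x right, y down, z forward; pixel columns grow to the right and rows downward; lengths in m; the calibration is good to about 2 mm. A picture is of the moment at which its call begins. There is no depth.
- ticket.hand_in(): hands the job in; it is judged then, once.
The state is a dict: "time_s": time; "joint_positions": joint angles; "qvel": joint speeds; "tau": joint torques, N m; "position": TCP position; "tcp_rot": TCP orientation; "force": force on the tool from outside, world axes, zero at the start; "moment": the same for the moment, N m; "opening": opening from 0.0 (shut) to 1.0 (fully open); "grasp_force": force on a finger pad.
Only numpy, scipy, OpenCV 4.12 (cv2) and the standard library are available. Lean on these libraries where they do the work, as an engineer would, in place of code of your own. Each camera call takes 0.05 s, during which the arm holds its last target. There are 200 camera calls.

## Working session

There is one attempt and no reset: what is moved stays moved. The work goes in short steps, Python scripts to look and compute and a tool call to move; the robot and the scene stay as the last step left them, time stands still between calls to the robot, and variables do not carry over. Pictures are saved under pics/ and viewed, at most 10 in all, crops included, and the job is handed in when it is done.

Besides the shell and the picture viewer there is one more tool, called after "Call:" as a command line: name --argument value ..., lists and objects as JSON in quotes. servo_tool: Moves the arm, as the interface text tells. Its arguments: {"type":"object","properties":{"targets":{"type":"array"},"gripper":{"type":"number"}},"required":["targets"]}

```bash
mkdir -p pics; python3 - <<'E'
from rig import bot, viewer
import cv2,numpy as np
for n in("side","top"):
    c=viewer.capture(n); cv2.imwrite(f"pics/{n}0.png",c["color"][:,:,::-1])
    print(n,c["camera_matrix"].round(1).tolist(),c["R"].round(4).tolist(),c["t"].round(4).tolist(), (-c["R"].T@c["t"]).round(3))
s=bot.read_state();print(s["time_s"],s["position"],s["tcp_rot"],bot.grip_point_offset,s["opening"])
E
```

```text
side [[447.4, 0.0, 322.2], [0.0, 447.4, 235.1], [0.0, 0.0, 1.0]] [[0.9684, -0.2482, -0.0243], [-0.1743, -0.604, -0.7777], [0.1783, 0.7573, -0.6282]] [-0.5216, 0.1593, 0.6629] [ 0.415 -0.535  0.528]
top [[470.5, 0.0, 323.3], [0.0, 470.5, 232.4], [0.0, 0.0, 1.0]] [[-0.0138, -0.9999, -0.0005], [-0.9859, 0.0137, -0.1667], [0.1667, -0.0018, -0.986]] [0.0329, 0.5678, 0.6798] [0.447 0.026 0.765]
0.1 [ 0.21467508 -0.58627668  0.22168199] [[ 9.39105102e-01  3.43629845e-01 -3.69749373e-04]
 [ 3.43629909e-01 -9.39103236e-01  1.89663395e-03]
 [ 3.04507196e-04 -1.90819556e-03 -9.99998133e-01]] 0.0187 0.9973581639174754
```

View pics/side0.png

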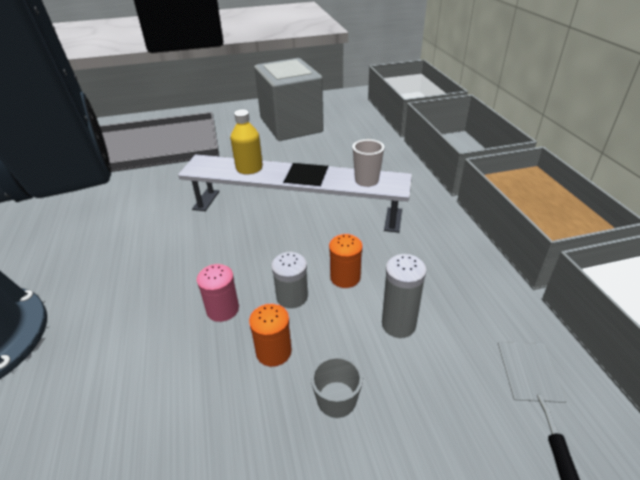

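View pics/top0.png

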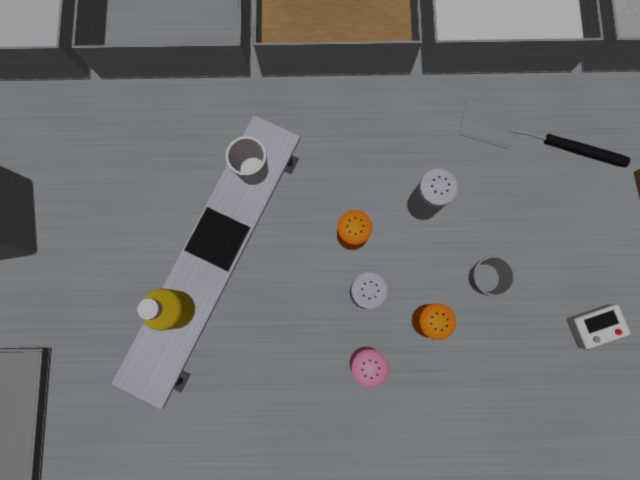

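The top view shows the short steel shaker at about (370,290) and the mat at (217,239). The bottle is at (160,310) and the pot at (246,157). The tall shaker is at (438,188) and the cup at (491,276). The side view shows the short shaker's lid at (290,265) and the mat at (306,174).

```bash
cat > h.py <<'E'
import cv2,numpy as np
from rig import bot,viewer
def P(c): return c["camera_matrix"]@np.c_[c["R"],c["t"]]
def tri(ct,pt,cs,ps):
    X=cv2.triangulatePoints(P(ct),P(cs),np.array(pt,float).reshape(2,1),np.array(ps,float).reshape(2,1))[:,0];X=X[:3]/X[3]
    e=[np.linalg.norm((P(c)@np.r_[X,1])[:2]/(P(c)@np.r_[X,1])[2]-p) for c,p in((ct,pt),(cs,ps))]
    return X,np.round(e,1)
def ray(c,p,z):
    d=c["R"].T@np.linalg.solve(c["camera_matrix"],[p[0],p[1],1]);o=-c["R"].T@c["t"];return o+d*(z-o[2])/d[2]
def blob(c,f,seed,r=45):
    im=c["color"];m=f(im).astype(np.uint8)
    k=np.zeros_like(m);cv2.circle(k,seed,r,1,-1);m*=k
    cs,_=cv2.findContours(m,cv2.RETR_EXTERNAL,cv2.CHAIN_APPROX_NONE)
    return max(cs,key=cv2.contourArea)
def cen(k):
    m=cv2.moments(k);return np.array([m["m10"],m["m01"]])/m["m00"]
dark=lambda im:im.max(2)<45
E
python3 - <<'E'
from h import *
t=viewer.capture("top");s=viewer.capture("side")
I=t["color"].astype(int);J=s["color"].astype(int)
print("row290",I[290,340:400:3].mean(1).astype(int),"side col",J[245:310:3,290].tolist())
for n,ks in(("mat",((217,239),(306,174))),):
    a=blob(t,dark,ks[0],60);b=blob(s,dark,ks[1],40)
    X=tri(t,cen(a),s,cen(b));r=cv2.minAreaRect(a);print(n,cen(a),cen(b),X,cv2.contourArea(a))
    c=np.array([ray(t,p,X[0][2]) for p in cv2.boxPoints(r)]);print(c.round(4),np.linalg.norm(np.diff(c,axis=0),axis=1))
    print("mean",c.mean(0),"side",ray(s,cen(b),.089))
lid=lambda im:(im.min(2)>160)&(im[:,:,2].astype(int)-im[:,:,1]>5)
for n,pt,ps in(("short",(370,290),(290,265)),("tall",(438,188),(405,270))):
    for th in(150,165):
        f=lambda im:im.min(2)>th
        a=blob(t,f,pt,24);b=blob(s,f,ps,22)
        print(n,th,cv2.minEnclosingCircle(a),cv2.boundingRect(b),cen(a),cen(b),tri(t,cen(a),s,cen(b)))
E
```

```text
row290 [120 119 118  97 146 150 150 125 147 147 149 149 141 116 151 146 120 119
 119 119] side col [[164, 171, 175], [164, 172, 175], [182, 188, 194], [202, 206, 219], [207, 209, 223], [209, 211, 225], [193, 197, 210], [179, 183, 196], [210, 213, 226], [207, 211, 223], [179, 181, 194], [108, 108, 113], [105, 106, 109], [86, 90, 88], [87, 89, 88], [86, 88, 87], [85, 87, 86], [85, 89, 87], [83, 86, 86], [85, 88, 86], [85, 87, 86], [124, 130, 132]]
mat [216.87037037 238.66178522] [305.8643144  173.99942628] (array([0.55468137, 0.18007122, 0.08856437]), array([0.4, 0.3])) 2151.0
[[0.5391 0.2262 0.0886]
 [0.603  0.1957 0.0886]
 [0.5701 0.1339 0.0886]
 [0.5072 0.165  0.0886]] [0.07085701 0.07007878 0.07027725]
mean [0.55485923 0.18021021 0.08856437] side [0.55512513 0.1794189  0.089     ]Traceback (most recent call last):
  File "<stdin>", line 14, in <module>
  File "h.py", line 14, in blob
    return max(cs,key=cv2.contourArea)
ValueError: max() iterable argument is empty
```

```bash
python3 - <<'E'
from h import *
t=viewer.capture("top");s=viewer.capture("side")
hull=lambda k:cv2.convexHull(k)
for n,pt,ps in(("short",(370,290),(290,265)),("tall",(438,188),(405,270))):
    close=lambda m:cv2.morphologyEx(m.astype(np.uint8),cv2.MORPH_CLOSE,np.ones((5,5)))
    a=hull(blob(t,lambda im:close(im.mean(2)>132),pt,28));b=hull(blob(s,lambda im:close(im.mean(2)>180),ps,24))
    print(n,cv2.minEnclosingCircle(a),cv2.boundingRect(b),cen(a),cen(b),tri(t,cen(a),s,cen(b)))
    print(ray(t,cen(a),.07 if n=="short" else .115))
def sat(im):
    h=cv2.cvtColor(im,cv2.COLOR_RGB2HSV);return (h[:,:,1]>110)
for n,p,q in(("or1",(355,228),(346,245)),("or2",(438,321),(270,318)),("pink",(370,368),(216,278))):
    b=blob(t,sat,p,30);print(n,ray(t,cen(b),.07))
# visible axis-foot of short shaker in side view: base bottom pixel
s_=bot.read_state();print(s_["position"],s_["tcp_rot"].round(3) if hasattr(s_["tcp_rot"],"round") else "")
E
```

```text
short ((368.86407470703125, 290.17474365234375), 18.099071502685547) (271, 251, 36, 25) [369.18202325 290.07201111] [288.5149177  263.02031893] (array([ 0.47771288, -0.04052009,  0.07549543]), array([0.2, 0.2]))
[ 0.4776373  -0.04102226  0.07      ]
tall ((438.78302001953125, 185.78302001953125), 18.904521942138672) (386, 253, 41, 29) [438.85533662 186.12101806] [405.85460578 266.98204528] (array([ 0.62029872, -0.1391687 ,  0.11959627]), array([0.1, 0.1]))
[ 0.62136655 -0.14031106  0.115     ]
or1 [ 0.56895898 -0.02046063  0.07      ]
or2 [ 0.43195296 -0.13385355  0.07      ]
pink [ 0.38793299 -0.0217193   0.07      ]
[ 0.21477653 -0.5866633   0.22217666] [[ 0.939  0.344 -0.   ]
 [ 0.344 -0.939  0.001]
 [ 0.    -0.001 -1.   ]]
```

The mat's centre is at (0.555, 0.180) with its top at 0.0886. The shaker is at (0.4775, -0.041) with its lid at about 0.075, and both match the sizes given. The tool's current yaw (closing line at -70°) clears the neighbours, so I'll move above the shaker.

Call:
servo_tool --targets '[{"offset": [0.022,-0.021,0.004],"dr": [0,0,0]},{"offset": [0.05,-0.049,0.01],"dr": [0,0,0]},{"offset": [0.076,-0.074,0.014],"dr": [0,0,0]},{"offset": [0.102,-0.099,0.019],"dr": [0,0,0]},{"offset": [0.128,-0.124,0.024],"dr": [0,0,0]},{"offset": [0.154,-0.15,0.028],"dr": [0,0,0]},{"offset": [0.18,-0.175,0.033],"dr": [0,0,0]},{"offset": [0.206,-0.2,0.038],"dr": [0,0,0]},{"offset": [0.232,-0.225,0.043],"dr": [0,0,0]},{"offset": [0.258,-0.251,0.048],"dr": [0,0,0]},{"offset": [0.284,-0.276,0.052],"dr": [0,0,0]},{"offset": [0.31,-0.301,0.057],"dr": [0,0,0]},{"offset": [0.336,-0.327,0.062],"dr": [0,0,0]},{"offset": [0.362,-0.352,0.067],"dr": [0,0,0]},{"offset": [0.386,-0.375,0.071],"dr": [0,0,0]},{"offset": [0.408,-0.397,0.075],"dr": [0,0,0]},{"offset": [0.424,-0.412,0.078],"dr": [0,0,0]},{"offset": [0.4345,-0.422,0.08],"dr": [0,0,0]},{"offset": [0.4345,-0.422,0.08],"dr": [0,0,0]},{"offset": [0.4345,-0.422,0.08],"dr": [0,0,0]}]' --gripper -1

```text
time_s: 1.97
position: [0.4779, -0.0408, 0.1425]
tcp_rot: [[0.938, 0.346, -0.0], [0.346, -0.938, -0.0], [-0.0, 0.0, -1.0]]
force: [-0.3, 0.2, 0.0]
opening: 1.0
grasp_force: 0.0
```

```bash
python3 - <<'E'
from h import *
s=viewer.capture("side");cv2.imwrite("pics/side1.png",s["color"][:,:,::-1])
r=bot.read_state();p=np.array(r["position"]);print(r["time_s"],p,np.array(r["tcp_rot"]).round(3).tolist(),r["force"])
print("in tool axes to grasp",np.array(r["tcp_rot"]).T@(np.array([.4775,-.0407,.026])-p))
E
```

```text
2.0167 [ 0.47775761 -0.04141831  0.14257514] [[0.939, 0.344, -0.0], [0.344, -0.939, -0.0], [-0.0, 0.0, -1.0]] [-0.36679305 -0.28546802 -0.27163403]
in tool axes to grasp [ 3.28457263e-05 -7.94830618e-04  1.16574919e-01]
```

View pics/side1.png

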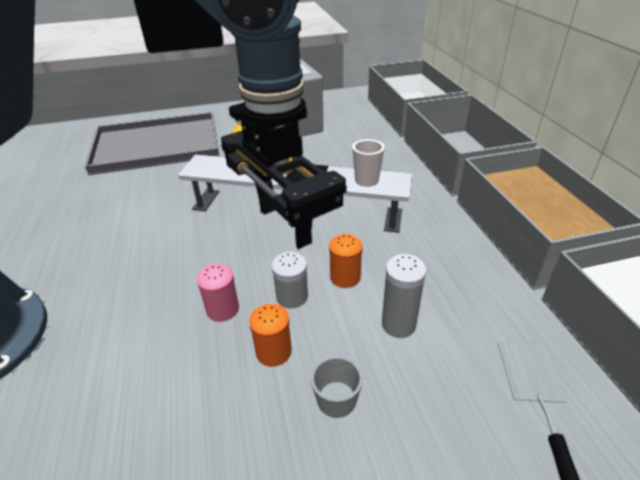

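The gripper sits above the short shaker, with its finger tips near (303,240) and (265,205) either side of the shaker's axis. The way down looks clear, so I'll descend and stop before closing.

Call:
servo_tool --targets '[{"offset": [0,0,0.008],"dr": [0,0,0]},{"offset": [0,0,0.02],"dr": [0,0,0]},{"offset": [0,0,0.032],"dr": [0,0,0]},{"offset": [0,0,0.044],"dr": [0,0,0]},{"offset": [0,0,0.056],"dr": [0,0,0]},{"offset": [0,0,0.068],"dr": [0,0,0]},{"offset": [0,0,0.08],"dr": [0,0,0]},{"offset": [0,0,0.092],"dr": [0,0,0]},{"offset": [0,0,0.103],"dr": [0,0,0]},{"offset": [0,0,0.111],"dr": [0,0,0]},{"offset": [0,0,0.116],"dr": [0,0,0]},{"offset": [0,0,0.116],"dr": [0,0,0]}]'

```text
time_s: 3.02
position: [0.4771, -0.0418, 0.0256]
tcp_rot: [[0.94, 0.342, -0.002], [0.342, -0.94, 0.001], [-0.002, -0.001, -1.0]]
force: [0.5, 0.6, 0.9]
opening: 1.0
grasp_force: 0.0
```

Call:
servo_tool --targets '[{"offset": [0,0,0],"dr": [0,0,0]},{"offset": [0,0,0],"dr": [0,0,0]},{"offset": [0,0,0],"dr": [0,0,0]},{"offset": [0,0,0],"dr": [0,0,0]},{"offset": [0,0,0],"dr": [0,0,0]},{"offset": [0,0,0],"dr": [0,0,0]},{"offset": [0,0,0],"dr": [0,0,0]},{"offset": [0,0,0],"dr": [0,0,0]},{"offset": [0,0,0],"dr": [0,0,0]},{"offset": [0,0,0],"dr": [0,0,0]}]' --gripper 1

```text
time_s: 3.85
position: [0.4778, -0.0411, 0.0267]
tcp_rot: [[0.939, 0.344, 0.0], [0.344, -0.939, 0.0], [0.0, -0.0, -1.0]]
force: [-0.3, 1.6, 2.3]
opening: 0.6
grasp_force: 30.0
```

The opening of 0.6 is 52 mm, so the shaker is gripped. I'll lift it straight up and check that it came along.

Call:
servo_tool --targets '[{"offset": [0,0,-0.004],"dr": [0,0,0]},{"offset": [0,0,-0.012],"dr": [0,0,0]},{"offset": [0,0,-0.023],"dr": [0,0,0]},{"offset": [0,0,-0.036],"dr": [0,0,0]},{"offset": [0,0,-0.049],"dr": [0,0,0]},{"offset": [0,0,-0.062],"dr": [0,0,0]},{"offset": [0,0,-0.075],"dr": [0,0,0]},{"offset": [0,0,-0.088],"dr": [0,0,0]},{"offset": [0,0,-0.101],"dr": [0,0,0]},{"offset": [0,0,-0.114],"dr": [0,0,0]},{"offset": [0,0,-0.127],"dr": [0,0,0]},{"offset": [0,0,-0.138],"dr": [0,0,0]},{"offset": [0,0,-0.146],"dr": [0,0,0]},{"offset": [0,0,-0.15],"dr": [0,0,0]},{"offset": [0,0,-0.15],"dr": [0,0,0]}]'

```text
time_s: 5.1
position: [0.4781, -0.0414, 0.1774]
tcp_rot: [[0.939, 0.344, 0.002], [0.344, -0.939, -0.001], [0.001, 0.001, -1.0]]
force: [0.0, 0.2, -1.8]
opening: 0.599
grasp_force: 30.0
```

```bash
python3 - <<'E'
from h import *
r=bot.read_state();p=np.array(r["position"]);R=np.array(r["tcp_rot"]);print(r["time_s"],p,r["force"],r["opening"],r["grasp_force"],r["joint_positions"])
print(R.T@(np.array([.555,.180,p[2]])-p), np.degrees(np.arctan2(R[1,1],R[0,1])))
E
```

```text
5.1 [ 0.47812538 -0.04143629  0.17742752] [ 0.04372121  0.17593729 -1.75237604] 0.5987499544190317 29.953244887583423 [-1.83235820e+01  2.30206864e+01  1.05321548e+02 -4.96361597e-03
  5.15585298e+01  5.15804573e+01]
[ 1.48288216e-01 -1.81533311e-01 -1.00821707e-05] -69.90099926250231
```

Call:
servo_tool --targets '[{"offset": [0.004,-0.005,0],"dr": [0,0,1]},{"offset": [0.011,-0.014,0],"dr": [0,0,3]},{"offset": [0.021,-0.026,0],"dr": [0,0,6]},{"offset": [0.032,-0.039,0],"dr": [0,0,10]},{"offset": [0.043,-0.053,0],"dr": [0,0,14]},{"offset": [0.054,-0.066,0],"dr": [0,0,18]},{"offset": [0.065,-0.08,0],"dr": [0,0,22]},{"offset": [0.076,-0.093,0],"dr": [0,0,26]},{"offset": [0.087,-0.107,0],"dr": [0,0,30]},{"offset": [0.098,-0.12,0],"dr": [0,0,34]},{"offset": [0.109,-0.134,0],"dr": [0,0,37]},{"offset": [0.12,-0.147,0],"dr": [0,0,40]},{"offset": [0.13,-0.159,0],"dr": [0,0,43]},{"offset": [0.138,-0.169,0],"dr": [0,0,45]},{"offset": [0.144,-0.177,0],"dr": [0,0,46]},{"offset": [0.148,-0.1815,0],"dr": [0,0,46]},{"offset": [0.148,-0.1815,0],"dr": [0,0,46]},{"offset": [0.148,-0.1815,0],"dr": [0,0,46]}]'

```text
time_s: 6.6
position: [0.5539, 0.1798, 0.1758]
tcp_rot: [[0.9, -0.436, -0.002], [-0.436, -0.9, -0.001], [-0.001, 0.001, -1.0]]
force: [0.2, -0.6, -2.2]
opening: 0.596
grasp_force: 30.0
```

```bash
python3 - <<'E'
from h import *
s=viewer.capture("side");t=viewer.capture("top")
cv2.imwrite("pics/side2.png",s["color"][:,:,::-1])
r=bot.read_state();p=np.array(r["position"]);R=np.array(r["tcp_rot"]);print(r["time_s"],p,r["force"],r["opening"],r["grasp_force"])
print(R.T@(np.array([.555,.180,.115])-p), np.degrees(np.arctan2(R[1,1],R[0,1])))
q=P(s)@np.r_[p[:2],p[2]-.026,1];print("expected base centre px",q[:2]/q[2])
E
```

```text
6.7 [0.5539173  0.1793918  0.17614314] [-0.04710189  1.08108618 -2.73566507] 0.5994854050604227 29.953277875611093
[ 0.00076611 -0.0010791   0.06114143] -115.90853540310141
expected base centre px [303.60418351 144.69950623]
```

View pics/side2.png

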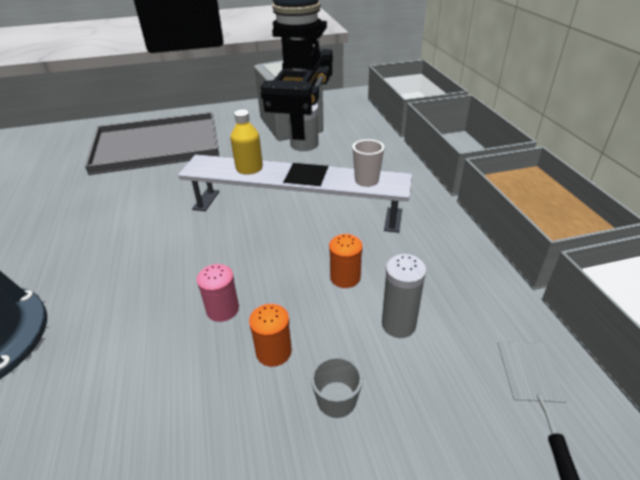

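The shaker hangs upright above the mat. Its lower edge is near (304,149), consistent with the predicted base, and the bottle and pot are undisturbed. I'll lower it to about 5 mm above the mat.

Call:
servo_tool --targets '[{"offset": [0.0003,-0.0004,0.004],"dr": [0,0,0]},{"offset": [0.0005,-0.0007,0.011],"dr": [0,0,0]},{"offset": [0.0005,-0.001,0.018],"dr": [0,0,0]},{"offset": [0.0005,-0.001,0.025],"dr": [0,0,0]},{"offset": [0.0005,-0.001,0.032],"dr": [0,0,0]},{"offset": [0.0005,-0.001,0.039],"dr": [0,0,0]},{"offset": [0.0005,-0.001,0.045],"dr": [0,0,0]},{"offset": [0.0005,-0.001,0.05],"dr": [0,0,0]},{"offset": [0.0005,-0.001,0.054],"dr": [0,0,0]},{"offset": [0.0005,-0.001,0.056],"dr": [0,0,0]},{"offset": [0.0005,-0.001,0.056],"dr": [0,0,0]},{"offset": [0.0005,-0.001,0.056],"dr": [0,0,0]}]'

```text
time_s: 7.7
position: [0.5555, 0.1807, 0.1206]
tcp_rot: [[0.9, -0.437, 0.0], [-0.437, -0.9, 0.0], [0.0, -0.0, -1.0]]
force: [-0.5, 0.2, -2.2]
opening: 0.597
grasp_force: 30.0
```

Call:
servo_tool --targets '[{"offset": [0,0,0.0005],"dr": [0,0,0]},{"offset": [0,0,0.001],"dr": [0,0,0]},{"offset": [0,0,0.0015],"dr": [0,0,0]},{"offset": [0,0,0.002],"dr": [0,0,0]},{"offset": [0,0,0.0025],"dr": [0,0,0]},{"offset": [0,0,0.003],"dr": [0,0,0]},{"offset": [0,0,0.003],"dr": [0,0,0]}]'

```text
time_s: 8.28
position: [0.5553, 0.1807, 0.1175]
tcp_rot: [[0.9, -0.437, -0.0], [-0.437, -0.9, -0.0], [-0.0, 0.0, -1.0]]
force: [0.2, -0.1, -1.6]
opening: 0.595
grasp_force: 30.0
```

Call:
servo_tool --targets '[{"offset": [0,0,0.0005],"dr": [0,0,0]},{"offset": [0,0,0.001],"dr": [0,0,0]},{"offset": [0,0,0.0013],"dr": [0,0,0]},{"offset": [0,0,0.0015],"dr": [0,0,0]},{"offset": [0,0,0.0015],"dr": [0,0,0]},{"offset": [0,0,0.0015],"dr": [0,0,0]}]'

```text
time_s: 8.78
position: [0.5553, 0.1807, 0.116]
tcp_rot: [[0.9, -0.437, 0.0], [-0.437, -0.9, 0.0], [0.0, -0.0, -1.0]]
force: [0.0, -0.2, -2.2]
opening: 0.593
grasp_force: 30.0
```

Call:
servo_tool --targets '[{"offset": [0,0,0.0004],"dr": [0,0,0]},{"offset": [0,0,0.0008],"dr": [0,0,0]},{"offset": [0,0,0.001],"dr": [0,0,0]},{"offset": [0,0,0.001],"dr": [0,0,0]},{"offset": [0,0,0.001],"dr": [0,0,0]}]'

```text
time_s: 9.2
position: [0.5555, 0.1807, 0.1157]
tcp_rot: [[0.9, -0.437, 0.001], [-0.437, -0.9, 0.0], [0.001, -0.0, -1.0]]
force: [-0.3, -0.1, 4.8]
opening: 0.592
grasp_force: 30.0
```

The vertical force rose by 7 N, so the shaker is on the mat. I'll release and then back straight up.

Call:
servo_tool --targets '[{"offset": [0,0,0],"dr": [0,0,0]},{"offset": [0,0,0],"dr": [0,0,0]},{"offset": [0,0,0],"dr": [0,0,0]},{"offset": [0,0,0],"dr": [0,0,0]},{"offset": [0,0,0],"dr": [0,0,0]},{"offset": [0,0,0],"dr": [0,0,0]},{"offset": [0,0,0],"dr": [0,0,0]},{"offset": [0,0,0],"dr": [0,0,0]},{"offset": [0,0,0],"dr": [0,0,0]},{"offset": [0,0,0],"dr": [0,0,0]}]' --gripper -1

```text
time_s: 10.03
position: [0.5553, 0.1807, 0.115]
tcp_rot: [[0.9, -0.437, -0.0], [-0.437, -0.9, 0.0], [-0.0, 0.0, -1.0]]
force: [-0.6, 0.3, 0.1]
opening: 0.994
grasp_force: 0.0
```

Call:
servo_tool --targets '[{"offset": [0,0,-0.004],"dr": [0,0,0]},{"offset": [0,0,-0.012],"dr": [0,0,0]},{"offset": [0,0,-0.022],"dr": [0,0,0]},{"offset": [0,0,-0.034],"dr": [0,0,0]},{"offset": [0,0,-0.046],"dr": [0,0,0]},{"offset": [0,0,-0.058],"dr": [0,0,0]},{"offset": [0,0,-0.07],"dr": [0,0,0]},{"offset": [0,0,-0.082],"dr": [0,0,0]},{"offset": [0,0,-0.094],"dr": [0,0,0]},{"offset": [0,0,-0.106],"dr": [0,0,0]},{"offset": [0,0,-0.118],"dr": [0,0,0]},{"offset": [0,0,-0.128],"dr": [0,0,0]},{"offset": [0,0,-0.135],"dr": [0,0,0]},{"offset": [0,0,-0.14],"dr": [0,0,0]},{"offset": [0,0,-0.14],"dr": [0,0,0]}]'

```text
time_s: 11.28
position: [0.5559, 0.1808, 0.2565]
tcp_rot: [[0.9, -0.437, 0.003], [-0.437, -0.9, 0.0], [0.002, -0.001, -1.0]]
force: [0.2, -0.9, 1.1]
opening: 0.999
grasp_force: 0.0
```

```bash
python3 - <<'E'
from h import *
s=viewer.capture("side")
cv2.imwrite("pics/side3.png",cv2.resize(s["color"][90:230,160:440,::-1],None,fx=2.5,fy=2.5))
r=bot.read_state();print(r["time_s"],r["position"],r["force"],r["opening"],r["grasp_force"])
for z in(.089,.169):
    q=P(s)@np.array([.555,.180,z,1]);print("expected px",z,(q[:2]/q[2]-[160,90])*2.5)
E
```

```text
11.3333 [0.55548663 0.18071246 0.25559072] [ 0.90195623  0.07361753 -0.34736788] 0.9983621023330888 0.0
expected px 0.089 [364.32861043 209.63719227]
expected px 0.169 [358.97490347 112.05973813]
```

View pics/side3.png

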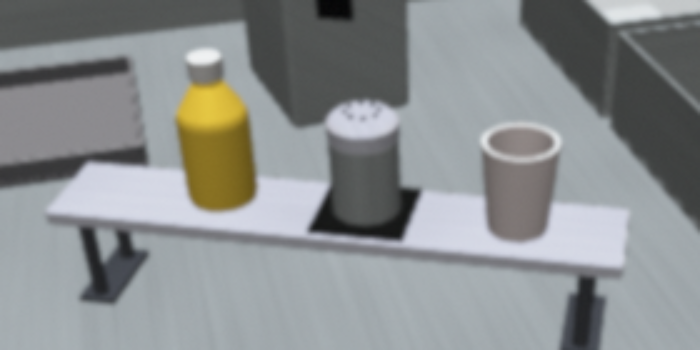

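The shaker stands upright on the mat, with its lid at (363,120) and base near (366,210) in the crop, against a predicted base centre of (364,210). The bottle and pot have not moved and the gripper is clear.

```bash
python3 -c "
from rig import ticket
print(ticket.hand_in())"
```

```text
the job is handed in; nothing more can be done
None
```

The short shaker stands upright and released on the middle of the mat, with the bottle and pot where they were; the job is handed in, but the hand-in returned no verdict.

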